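Close up the bean jar and lift off its dust lid

ROBOT

A 6-joint arm with a two-finger parallel gripper is mounted at the origin on the work surface. World frame = base frame: x ahead of the robot, y to its left, z up, the work surface at z = 0. Lengths are in m, angles in rad, forces in N, time in s.
With the tool pointing down it reaches from about 0.425 to 0.95 m from the base axis. Payload 3.5 kg.
Tool frame: the origin (TCP) lies midway between the tips of the shut fingers; the grasp point (between the pads) lies 19 mm behind it; z points along the fingers, y is the direction in which the jaws open and shut (so a half turn about z gives the same grasp; the last joint's range is limited). The gripper opens to 85 mm and grips with 20 to 120 N. Pads are 22 mm wide; open, the fingers measure 114 mm over their backs; the gripper's body (76 mm by 85 mm) begins 54 mm behind the grasp point. The pads swing forward as they close: fully open they stand 13 mm farther back than shut.
Start: joints at [1.035, 0.286, 1.577, -0, 1.279, -0.15], TCP at [0.254, 0.625, 0.231] pointing down, gripper open.
Joint ranges: [-2.77, 2.77], [-0.9, 2.22], [0.21, 2.48], [-1.53, 4.67], [0.24, 2.81], [-2.84, 2.84]. Speed limits (rad/s): [2.79, 2.79, 3.14, 3.14, 3.14, 3.14].

INTERFACE

Orientations are given as a unit quaternion [x, y, z, w].
In Python, from rig import r gives the robot as it stands. Calls block until the motion is done:
- r.goto(position, orientation): joint-space move of the TCP to a pose.
- r.servo_line(position, rot=None, speed=0.15): straight line of the TCP; rot=None keeps the orientation; speed is the mean speed in m/s.
- r.set_joints(angles): joint-space move.
- r.open() and r.clamp(grasp_force=None): open the fingers fully, or close them until they stop; grasp_force is the grip in N (None keeps the last).
- r.hold(seconds).
- r.solve_ik(position, orientation): joint angles nearest the present ones, or None.
- r.get_obs(): the state.
- r.snapshot(name): name is "side" or "top"; returns the picture (400x640x3 uint8, red, green, blue); there is no depth.
- r.camera_info(name): a dict with "K" (3x3 intrinsics, pixels), "T" (4x4, takes a point from camera to world coordinates). Camera axes: x right, y down, z forward; pixel columns grow to the right and rows downward; lengths in m; the calibration is good to about 2 mm. A picture is of the moment at which its call begins. camera_info takes no time and is no camera call.
A pose or a line that the arm cannot do raises r.Unreachable and nothing moves.
- r.sign_off(): hands the job in, once; it reports no verdict.
The state is a dict: "t": time; "q": joint angles; "qd": joint speeds; "joint_efforts": joint torques, N m; "ee_pos": TCP position; "ee_rot": TCP orientation; "ft_force": force on the tool from outside, world axes, zero at the start; "torque": the same for the moment, N m; "gripper_width": finger opening in m.
Only numpy, scipy, OpenCV 4.12 (cv2) and the standard library are available. Lean on these libraries where they do the work, as an engineer would, in place of code of your own. Each camera call takes 0.05 s, during which the arm holds its last target.

TASK

The smoked glass bean jar leans forward in its stand: tip it back upright against its stop, then lower the nested pair of lids together gently onto the jar so that the inner lid sits home in its mouth, and let go. Then lift the steel outer lid (it has fins to hold) on its own, leaving the inner lid seated, and finish still holding it, roughly level, about 10 cm above its place over the jar. Leave the cup and other coffee things where they stand.

Things in the scene. Friction and masses are not known exactly. Their poses are not given: they have to be found in the camera images.
- jar (a joint): lean of the smoked glass jar in its stand, rad: 0 = upright against a hard stop, growing (to 0.75) as its mouth leans towards the stand's -x (front) side. Stiff friction hinge (about 0.3 N m): it stays at any angle; closed fingers put into its mouth, pushing level to the stand's +x on the inside of the back wall near the rim, bring it upright with about 5 N (pushing on the front rim jams).
- stand_axis (a point): middle of the jar stand's hinge axis, 75 mm above the table; x = back, away from the robot at yaw 0; the hinge runs along y, crossing the jar 35 mm above its bottom; the jar leans to -x. Stand: fixed dark steel base 130 (x) x 140 (y) x 10 mm, two uprights at y = +-63 mm, 91 mm high.
- jar_mouth (a point): centre of the jar's open mouth at rim height, z along the jar's axis. Smoked glass jar, empty, 96 mm outside and 88 mm inside diameter, 110 mm high, rim 75 mm from the hinge axis (150 mm above the table when upright).
- inner_knob (a point): loose dark wood inner lid, 180 g: point on its axis, half-way up the bare part (45 mm high) of its round 24 mm knob, which stands up through the outer lid's hole. Flange 102 mm across, 5 mm thick, underside 33 mm below this point, rests on the jar's rim; under it a plug 82 mm across, 14 mm deep, tapering to 72 mm, goes into the mouth. Lifting it by the knob carries the outer lid too.
- outer_plate (a point): loose steel outer lid, 120 g: centre of its plate's top face, 23 mm below inner_knob when nested on the flange. Plate 118 mm across, 5 mm thick, 34 mm central hole round the knob, skirt to 15 mm below this point. Two upright flat fins to grasp on this frame's x axis, centred at x = +41 and -41 mm, each 22 mm along x, 8 mm along y, 34 mm high above the plate.
- mat: fixed black silicone mat, 140 x 140 x 6 mm, origin under its centre; the nested lids start standing on it
- cup: pale green ceramic cup, 66 mm across, 60 mm high (origin under it; not needed, leave alone)
- funnel: aluminium dosing ring, 60 mm across, 28 mm high (origin under it; not needed, leave alone)
- jug: steel milk jug with side handle, 76 mm across, 90 mm high (origin under it; not needed, leave alone)
- tamper: steel hand tamper with wooden handle, 58 mm across, 88 mm high (origin under it; not needed, leave alone)
- portafilter: steel portafilter lying flat, basket 68 mm across, 32 mm high, black handle 150 mm long along its +y (origin under it; not needed, leave alone)
- scoop: steel spoon, 160 mm long, lying flat (origin under it; not needed, leave alone)
Mind the look-alikes: they are no part of the job. Leave any green or yellow look-alike of the part that bears outer_plate alone.

How it is judged:
By the outcome, as a careful person would: the job done as asked, in the order asked, and still so for the second after the job is handed in, while the arm keeps its last pose, push and grip.
It also fails if it takes over 61 s, if anything falls off the work surface, if the arm or the gripper's body presses on something with over 40 N, if the wrist force passes 120 N, or if a joint passes its speed limit or range.

## Working session

There is one attempt and no reset: what is moved stays moved. The work goes in short steps, each a Python script; the robot and the scene stay as the last script left them, time stands still between calls to the robot, and variables do not carry over. Pictures are saved under pics/ and viewed, and the job is handed in when it is done.

```bash
ls; mkdir -p pics; python3 - <<'E'
from rig import r
import cv2, numpy as np
np.set_printoptions(precision=4,suppress=True)
for n in ("side","top"):
    im=r.snapshot(n); cv2.imwrite(f"pics/{n}0.png",im[:,:,::-1])
    c=r.camera_info(n); print(n,c["K"],c["T"])
o=r.get_obs(); print({k:o[k] for k in("t","ee_pos","ee_rot","ft_force","gripper_width")})
E
```

```text
pics
side [[375.8198   0.     323.848 ]
 [  0.     375.8198 195.7588]
 [  0.       0.       1.    ]] [[ 0.9485 -0.1719  0.2662  0.2904]
 [-0.3167 -0.5395  0.7802 -0.7327]
 [ 0.0095 -0.8243 -0.5661  0.6353]
 [ 0.      0.      0.      1.    ]]
top [[396.1592   0.     320.2017]
 [  0.     396.1592 200.9573]
 [  0.       0.       1.    ]] [[-0.0194 -0.9858  0.1666  0.355 ]
 [-0.9996  0.0158 -0.0227  0.0104]
 [ 0.0198 -0.167  -0.9858  1.2455]
 [ 0.      0.      0.      1.    ]]
{'t': 0.1, 'ee_pos': array([0.2537, 0.6249, 0.2301]), 'ee_rot': array([ 0.1917,  0.9815, -0.001 , -0.0004]), 'ft_force': array([ 0.1766,  0.2525, -0.8926]), 'gripper_width': 0.08567695104633072}
```

View pics/side0.png

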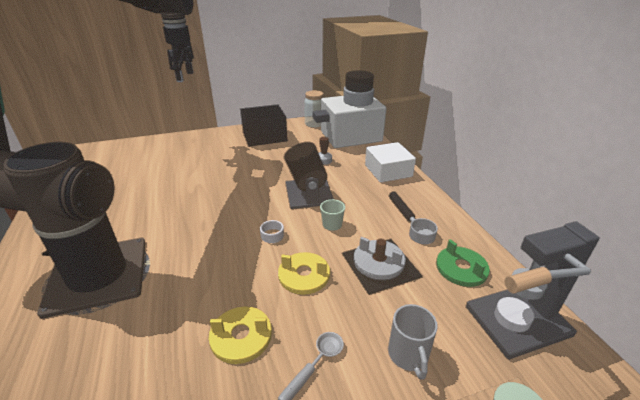

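View pics/top0.png

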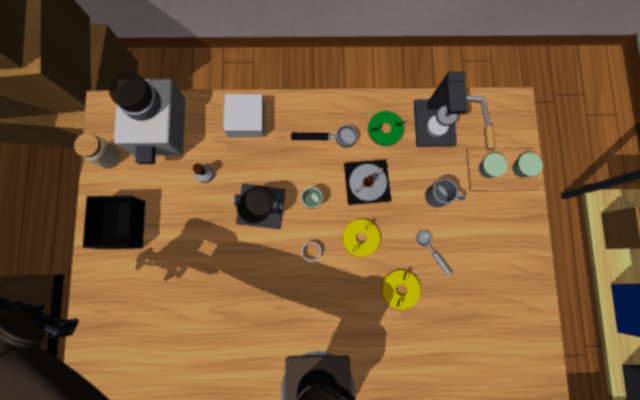

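Candidates for the lids:
- The steel plate with a wood knob on the black mat: side (380,257), top (368,182). This one matches the description.
- Yellow look-alikes: side (304,272) and (240,334).
- A green look-alike: side (462,266).

The jar is the dark cylinder in the dark stand: side (306,170), top (258,203). I'll check both choices in close crops.

```bash
python3 - <<'E'
import cv2, numpy as np
s=cv2.imread("pics/side0.png");t=cv2.imread("pics/top0.png")
a=cv2.resize(s[220:300,330:430],(400,320),interpolation=cv2.INTER_CUBIC)
b=cv2.resize(t[150:214,328:408],(400,320),interpolation=cv2.INTER_CUBIC)
c=cv2.resize(s[130:210,270:370],(400,280),interpolation=cv2.INTER_CUBIC)
d=cv2.resize(t[170:234,218:298],(400,280),interpolation=cv2.INTER_CUBIC)
c=cv2.convertScaleAbs(c,alpha=2);d=cv2.convertScaleAbs(d,alpha=2)
cv2.imwrite("pics/crop0.png",np.vstack([np.hstack([a,b]),np.hstack([c,d])]))
E
```

```text
(no output)
```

View pics/crop0.png

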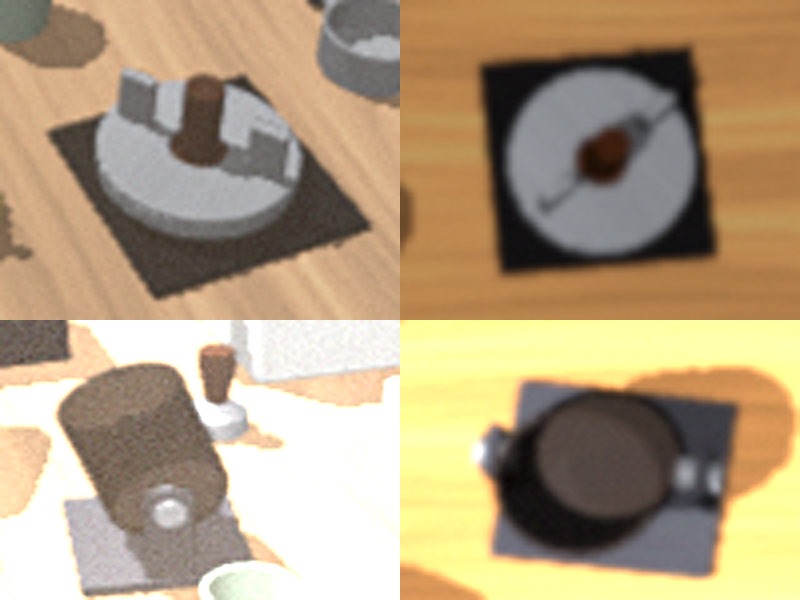

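The crops confirm the choice. The top-left crop shows the steel plate with fins and a brown knob on the black mat. The bottom row shows the smoked jar in its dark stand, leaning towards the robot. Next I'll measure.

```bash
cat > h.py <<'E'
from rig import r
import cv2, numpy as np
from scipy.spatial.transform import Rotation as R
np.set_printoptions(precision=4,suppress=True)
C={n:r.camera_info(n) for n in("side","top")}
def ray(n,p):
    K,T=C[n]["K"],C[n]["T"]
    d=T[:3,:3]@np.linalg.inv(K)@np.array([p[0],p[1],1.]); return T[:3,3],d/np.linalg.norm(d)
def plane(n,p,z):
    o,d=ray(n,p); return o+d*(z-o[2])/d[2]
def tri(p1,p2):
    o1,d1=ray("side",p1);o2,d2=ray("top",p2)
    s=np.linalg.lstsq(np.c_[d1,-d2],o2-o1,rcond=None)[0]
    a,b=o1+s[0]*d1,o2+s[1]*d2; return (a+b)/2,np.linalg.norm(a-b)
def proj(n,X):
    K,T=C[n]["K"],C[n]["T"]; c=T[:3,:3].T@(np.asarray(X)-T[:3,3]); p=K@c; return p[:2]/p[2]
E
cat > zoom.py <<'E'
import cv2,sys,numpy as np
f,x,y,w,hh,s,g,out=sys.argv[1],*map(float,sys.argv[2:8]),sys.argv[8]
x,y,w,hh,s=map(int,(x,y,w,hh,s))
im=cv2.resize(cv2.imread(f)[y:y+hh,x:x+w],None,fx=s,fy=s,interpolation=cv2.INTER_CUBIC)
im=cv2.convertScaleAbs(im,alpha=g)
for i in range(0,w,10):
    cv2.line(im,(i*s,0),(i*s,6),(0,0,255),1);cv2.putText(im,str(x+i),(i*s,18),0,.35,(0,0,255),1)
for i in range(0,hh,10):
    cv2.line(im,(0,i*s),(6,i*s),(0,0,255),1);cv2.putText(im,str(y+i),(8,i*s+4),0,.35,(0,0,255),1)
cv2.imwrite(out,im)
E
python3 zoom.py pics/top0.png 225 175 70 55 11 2 pics/z1.png
python3 zoom.py pics/side0.png 275 130 65 80 7 2 pics/z2.png
python3 - <<'E'
from h import *
from rig import r
for n,(x,y,w,h) in (("side",(330,220,100,80)),("top",(328,150,80,64))):
    im=cv2.imread(f"pics/{n}0.png")[y:y+h,x:x+w]; hsv=cv2.cvtColor(im,cv2.COLOR_BGR2HSV).astype(int)
    b=im.astype(int)
    steel=((hsv[...,1]<50)&(hsv[...,2]>70)).astype(np.uint8)
    k,l,st,ce=cv2.connectedComponentsWithStats(steel); print(n,[(s.tolist(),c) for s,c in zip(st,ce) if s[4]>30])
    knob=((b[...,2]-b[...,0]>20)&(hsv[...,2]<140)).astype(np.uint8)
    k,l,st,ce=cv2.connectedComponentsWithStats(knob); print("knob",[(s.tolist(),c+[x,y]) for s,c in zip(st,ce) if s[4]>10])
    dark=(hsv[...,2]<70).astype(np.uint8)
    cs,_=cv2.findContours(dark,cv2.RETR_EXTERNAL,cv2.CHAIN_APPROX_NONE); c=max(cs,key=cv2.contourArea)
    q=cv2.approxPolyDP(cv2.convexHull(c),4,True)[:,0]+[x,y]; print("mat",q.tolist())
    P=np.array([plane(n,p,.006) for p in q]); print(P[:,:2], np.linalg.norm(P-np.roll(P,1,0),axis=1),P.mean(0))
E
```

```text
side [([0, 0, 100, 80, 5879], array([47.5249, 42.0854])), ([0, 0, 12, 11, 113], array([5.1416, 4.292 ])), ([79, 0, 21, 24, 446], array([90.0336, 10.9507])), ([23, 17, 53, 44, 1535], array([48.3961, 40.1583]))]
knob [([0, 0, 100, 80, 7377], array([380.4006, 260.0422])), ([0, 0, 26, 17, 160], array([343.375, 230.2  ])), ([43, 19, 14, 23, 216], array([379.8333, 250.3287])), ([58, 19, 9, 6, 11], array([392.0909, 240.8182])), ([92, 23, 8, 3, 13], array([425.9231, 244.3077])), ([12, 32, 81, 43, 131], array([383.9542, 278.3969])), ([0, 51, 8, 14, 43], array([331.814 , 279.2326]))]
mat [[421, 276], [379, 290], [370, 281], [406, 258]]
[[ 0.6942 -0.2366]
 [ 0.5859 -0.2445]
 [ 0.578  -0.2147]
 [ 0.6901 -0.1743]] [0.0624 0.1086 0.0309 0.1192] [ 0.6371 -0.2175  0.006 ]
top [([0, 0, 80, 64, 4094], array([39.4844, 31.3896])), ([21, 14, 38, 37, 1026], array([39.5624, 31.9405]))]
knob [([0, 0, 80, 64, 4747], array([367.6069, 181.482 ])), ([15, 9, 49, 46, 271], array([368.4576, 181.1587])), ([36, 26, 10, 11, 80], array([368.65, 180.7 ])), ([0, 37, 2, 12, 22], array([328.4545, 192.5   ]))]
mat [[385, 160], [390, 199], [349, 203], [345, 163]]
[[ 0.6957 -0.2308]
 [ 0.5672 -0.2408]
 [ 0.5564 -0.1095]
 [ 0.6875 -0.1007]] [0.1304 0.1289 0.1318 0.1314] [ 0.6267 -0.1705  0.006 ]
```

View pics/z1.png

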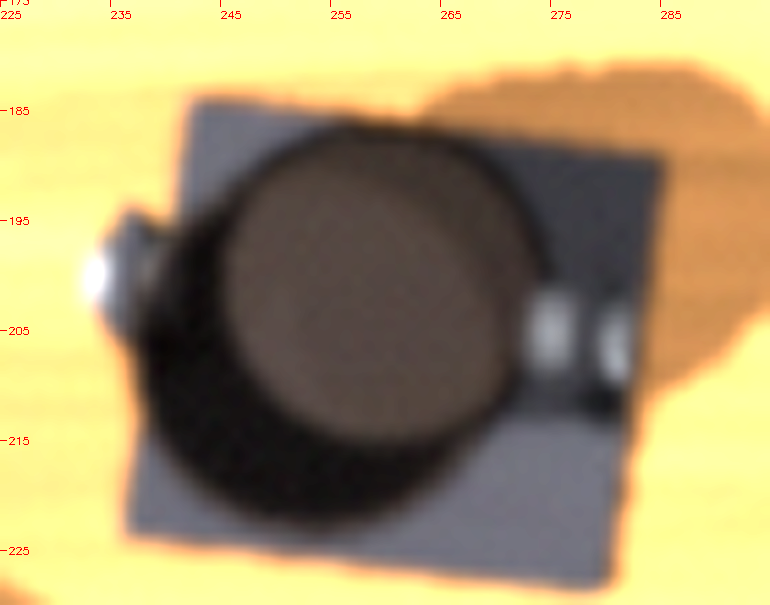

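View pics/z2.png

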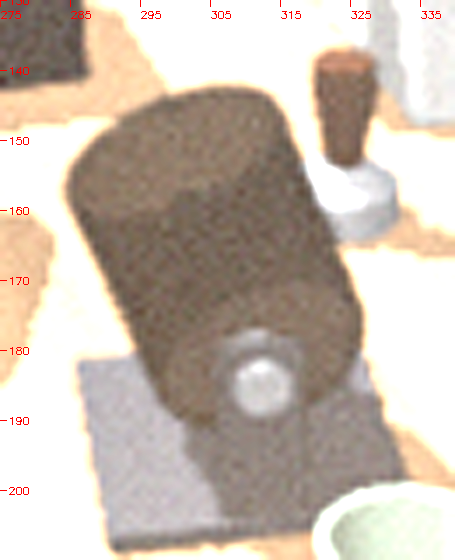

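```bash
cat > m.py <<'E'
from h import *
f=lambda u,v,s,x,y:((u+.5)/s-.5+x,(v+.5)/s-.5+y)
q=[f(u,v,11,225,175) for u,v in((193,97),(667,155),(610,590),(124,535))]
P=np.array([plane("top",p,.010) for p in q]); print(P,np.linalg.norm(P-np.roll(P,1,0),axis=1))
c=P.mean(0); 
ex=(P[0]+P[1]-P[2]-P[3])/2; ey=(P[0]+P[3]-P[1]-P[2])/2
yx=np.arctan2(ex[1],ex[0]); yy=np.arctan2(-ey[0],ey[1]); print("centre",c,"yaw",yx,yy)
# side base corners
qs=[f(u,v,7,275,130) for u,v in((80,360),(112,543))]
print("side corners",[plane("side",p,.010) for p in qs])
yaw=(yx+yy)/2; X=np.array([np.cos(yaw),np.sin(yaw),0]);Y=np.array([-X[1],X[0],0])
ax=np.array([c[0],c[1],.075])
o,d=ray("side",f(180,150,7,275,130)); s=((ax-o)@Y)/(d@Y); m=o+s*d
v=m-ax; print("mouth",m,"dist",np.linalg.norm(v),"lean",np.arctan2(-v@X,v[2]))
# pivot disc near, at y=-63-ish
print("pivot proj side", [proj("side",ax+Y*k) for k in(-.063,-.075)], "seen",f(263,387,7,275,130))
for u,v in ((533,330),(615,345)): print("piv",f(u,v,11,225,175),proj("top",ax-Y*.063),proj("top",ax-Y*.063+[0,0,.016]))
front=f(315,528,11,225,175)
for th in (.4,.45,.5,.55,.6,.65,.7):
    e=np.array([-np.sin(th),0,np.cos(th)]); M=ax+.075*(X*e[0]+np.array([0,0,e[2]])); fr=M-.048*(X*np.cos(th)+np.array([0,0,np.sin(th)])); bk=M+.048*(X*np.cos(th)+np.array([0,0,np.sin(th)]))
    print(th,proj("top",fr),front,"side mouth",proj("side",M),"back rim",proj("top",bk), "±y side",proj("side",M+.048*Y),proj("side",M-.048*Y))
E
python3 m.py
```

```text
[[0.6244 0.2288 0.01  ]
 [0.6053 0.0923 0.01  ]
 [0.4797 0.1091 0.01  ]
 [0.4977 0.2466 0.01  ]] [0.128  0.1378 0.1267 0.1387]
centre [0.5518 0.1692 0.01  ] yaw -0.1360161854586161 -0.13500061181958017
side corners [array([0.4978, 0.2418, 0.01  ]), array([0.4773, 0.1038, 0.01  ])]
mouth [0.5283 0.1724 0.1446] dist 0.07356352833859052 lean 0.32815038005086783
pivot proj side [array([312.5228, 183.2876]), array([313.2293, 185.6128])] seen (312.14285714285717, 184.85714285714286)
piv (273.0, 204.54545454545456) [278.9616 204.7697] [278.5116 203.9144]
piv (280.45454545454544, 205.9090909090909) [278.9616 204.7697] [278.5116 203.9144]
0.4 [251.9161 224.7916] (253.1818181818182, 222.54545454545456) side mouth [298.3319 151.334 ] back rim [254.5076 191.8149] ±y side [296.1588 143.6541] [300.6724 159.6056]
0.45 [251.9898 225.7789] (253.1818181818182, 222.54545454545456) side mouth [297.1299 151.9251] back rim [254.2459 193.3215] ±y side [295.0006 144.2264] [299.4234 160.2168]
0.5 [252.0788 226.6988] (253.1818181818182, 222.54545454545456) side mouth [295.9599 152.5674] back rim [253.9937 194.8557] ±y side [293.8732 144.8489] [298.2072 160.8801]
0.55 [252.1828 227.5493] (253.1818181818182, 222.54545454545456) side mouth [294.8249 153.2589] back rim [253.7519 196.413 ] ±y side [292.7798 145.5197] [297.0273 161.5938]
0.6 [252.3013 228.3284] (253.1818181818182, 222.54545454545456) side mouth [293.7281 153.9978] back rim [253.5213 197.9885] ±y side [291.7234 146.2368] [295.8869 162.3556]
0.65 [252.4339 229.0349] (253.1818181818182, 222.54545454545456) side mouth [292.6725 154.7818] back rim [253.3025 199.5774] ±y side [290.7068 146.9983] [294.7891 163.1635]
0.7 [252.58   229.6674] (253.1818181818182, 222.54545454545456) side mouth [291.6609 155.6086] back rim [253.0963 201.1748] ±y side [289.7329 147.8018] [293.7369 164.0149]
```

```bash
python3 zoom.py pics/top0.png 343 156 52 50 11 1.6 pics/z3.png
python3 zoom.py pics/side0.png 345 225 70 60 9 1.3 pics/z4.png
python3 - <<'E'
import cv2,numpy as np
a=cv2.imread("pics/z3.png");b=cv2.imread("pics/z4.png")
print(a.shape,b.shape)
E
```

```text
(550, 572, 3) (540, 630, 3)
```

View pics/z3.png

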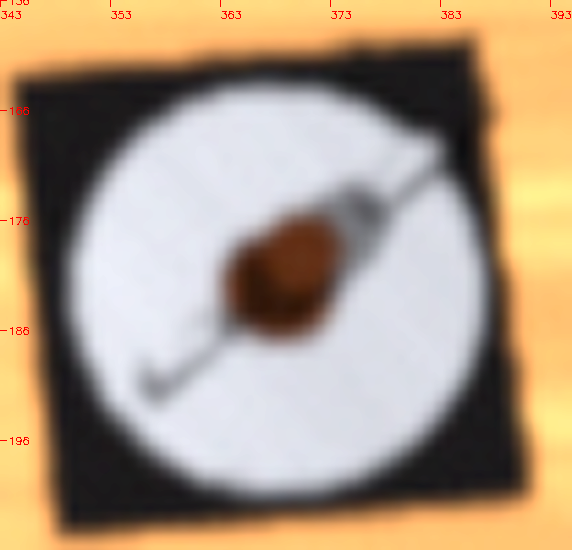

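View pics/z4.png

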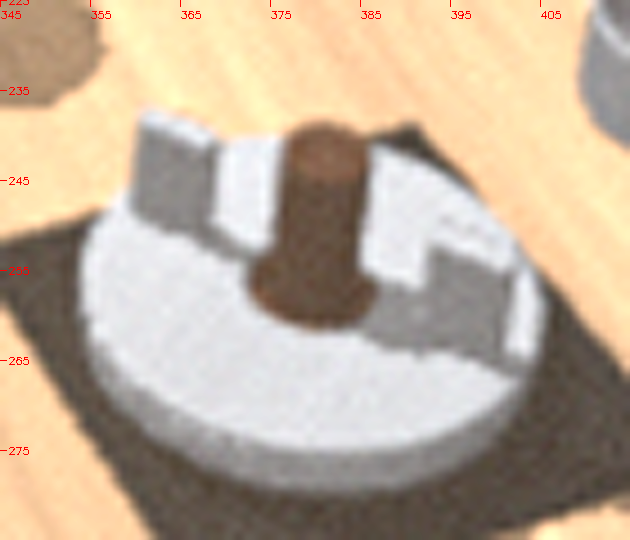

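```bash
python3 - <<'E'
from h import *
f=lambda u,v,s,x,y:((u+.5)/s-.5+x,(v+.5)/s-.5+y)
p,e=tri(f(326,152,9,345,225),f(302,257,11,343,156)); print("knob top",p,e)
im=cv2.imread("pics/top0.png"); hsv=cv2.cvtColor(im,cv2.COLOR_BGR2HSV)
m=np.zeros(im.shape[:2],np.uint8); m[156:206,343:395]=((hsv[...,1]<60)&(hsv[...,2]>70))[156:206,343:395]
cs,_=cv2.findContours(m,cv2.RETR_EXTERNAL,cv2.CHAIN_APPROX_NONE); c=cv2.convexHull(max(cs,key=cv2.contourArea))
el=cv2.fitEllipse(c); print(el, plane("top",el[0],.030))
for z in(.03,): 
  L=[plane("top",f(u,v,11,343,156),z) for u,v in((68,285),(488,285),(270,80),(285,495))]; print("diam",np.linalg.norm(L[0]-L[1]),np.linalg.norm(L[2]-L[3]),(L[0]+L[1]+L[2]+L[3])/4)
a=plane("side",f(182,124,9,345,225),.064); b=plane("side",f(473,251,9,345,225),.064); print("fins",a,b,np.linalg.norm(a-b),"mid",(a+b)/2,"ang",np.arctan2(*(a-b)[1::-1]))
# fin dir from top: foot shadow line
a=plane("top",f(155,388,11,343,156),.03);b=plane("top",f(440,158,11,343,156),.03);print("top line ang",np.arctan2(*(a-b)[1::-1]))
# side plate extents
L=[plane("side",f(u,v,9,345,225),.03) for u,v in((80,280),(543,300))];print(L,np.linalg.norm(L[0]-L[1]))
E
```

```text
knob top [ 0.6188 -0.1693  0.0734] 0.0004906387062099439
((367.7229919433594, 181.7356414794922), (37.42696762084961, 37.83396530151367), 96.20309448242188) [ 0.6193 -0.1683  0.03  ]
diam 0.12044590724538491 0.12139189945859585 [ 0.6201 -0.1686  0.03  ]
fins [ 0.594  -0.1387  0.064 ] [ 0.6431 -0.2041  0.064 ] 0.08175936656512137 mid [ 0.6186 -0.1714  0.064 ] ang 2.214340325849292
top line ang 2.2346166406064603
[array([ 0.5627, -0.1513,  0.03  ]), array([ 0.6726, -0.1945,  0.03  ])] 0.11812866407003816
```

The measurements agree with the given sizes:

| Item | Value | Check |
|---|---|---|
| Knob axis | (0.619, -0.169) | top z 0.073, expected 0.0755 |
| Fin separation | 82 mm | as given |
| Fin axis angle | 2.22 rad | |
| Stand centre | (0.552, 0.169) | |
| Stand yaw | -0.135 rad | |
| Jar lean | about 0.31 rad | |

Next I'll tip the jar back.

```bash
cat >> h.py <<'E'
YAW=-0.1355; AX=np.array([0.5518,0.1692,0.075]); SX=np.array([np.cos(YAW),np.sin(YAW),0]); SY=np.array([-SX[1],SX[0],0])
def down(a): return np.array([np.cos(a/2),np.sin(a/2),0,0])
def st(x,y,z): return AX*[1,1,0]+SX*x+SY*y+np.array([0,0,z])
def obs(tag=""):
    o=r.get_obs(); print(tag,"t%.2f"%o["t"],o["ee_pos"],"F",o["ft_force"],"w%.4f"%o["gripper_width"]); return o
E
python3 - <<'E'
from h import *
for a in (YAW,YAW+np.pi,YAW-np.pi): print(a,r.solve_ik(st(-.015,0,.24),down(a)))
for a in (2.22,2.22-np.pi,2.22-2*np.pi): print(a,r.solve_ik([.619,-.169,.037],down(a)))
E
```

```text
-0.1355 [ 0.1287  0.0347  1.8451 -0.      1.2618  1.835 ]
3.006092653589793 [ 0.1287  0.0347  1.8451 -0.      1.2618 -1.3066]
-3.277092653589793 [ 0.1287  0.0347  1.8451 -0.      1.2618 -1.3066]
2.22 [-0.4244  0.4313  1.7751 -0.      0.9352 -1.0736]
-0.9215926535897929 [-0.4244  0.4313  1.7751 -0.      0.9352  2.068 ]
-4.063185307179586 [-0.4244  0.4313  1.7751 -0.      0.9352 -1.0736]
```

```bash
python3 - <<'E'
from h import *
q=down(YAW+np.pi)
r.clamp(20); obs("closed")
r.goto(st(-.015,0,.235),q); obs("above")
r.servo_line(st(-.015,0,.134),speed=.1); o=obs("in")
f0=o["ft_force"].copy()
if np.linalg.norm(f0)<6:
    for x in np.arange(-.010,.045,.005):
        r.servo_line(st(x,0,.134),speed=.04); o=obs("%.3f"%x)
        fx=(o["ft_force"]-f0)@SX
        print("   fx %.2f"%fx)
        if fx<-11: break
im=r.snapshot("side"); cv2.imwrite("pics/s1.png",im[:,:,::-1]); im=r.snapshot("top"); cv2.imwrite("pics/t1.png",im[:,:,::-1])
E
python3 zoom.py pics/s1.png 260 90 110 130 4 1.5 pics/z5.png
```

```text
closed t0.87 [0.254  0.6254 0.2314] F [-0.369  -0.2096 -0.1044] w-0.0002
above t2.80 [0.5368 0.1719 0.235 ] F [ 0.0456 -0.453   0.8406] w-0.0000
in t3.96 [0.5376 0.1713 0.1349] F [0.4693 1.2863 0.5562] w0.0004
-0.010 t4.23 [0.5425 0.1705 0.1346] F [ 1.6901  0.4371 -0.3564] w-0.0002
   fx 1.32
-0.005 t4.51 [0.5471 0.1698 0.1341] F [-0.6289  0.3828  0.0858] w-0.0003
   fx -0.97
0.000 t4.78 [0.552  0.1691 0.134 ] F [-0.05   -0.7766  1.3953] w-0.0001
   fx -0.24
0.005 t5.06 [0.5564 0.1686 0.1335] F [-1.3618  0.3368 -0.7055] w0.0001
   fx -1.69
0.010 t5.33 [0.5608 0.1679 0.1329] F [-3.1592  1.4151 -3.6384] w-0.0001
   fx -3.61
0.015 t5.61 [0.5657 0.1671 0.133 ] F [-4.8584  1.3555 -4.1602] w0.0000
   fx -5.29
0.020 t5.88 [0.5709 0.1663 0.1334] F [-4.2606  0.6888 -3.91  ] w-0.0000
   fx -4.61
0.025 t6.16 [0.5757 0.1657 0.1333] F [-5.3674  1.8273 -4.1691] w-0.0003
   fx -5.86
0.030 t6.43 [0.5801 0.1651 0.1329] F [-6.1981  0.6907 -5.1193] w0.0000
   fx -6.53
0.035 t6.71 [0.5826 0.1648 0.1322] F [-11.1745   1.6793  -3.1057] w-0.0001
   fx -11.59
```

View pics/z5.png

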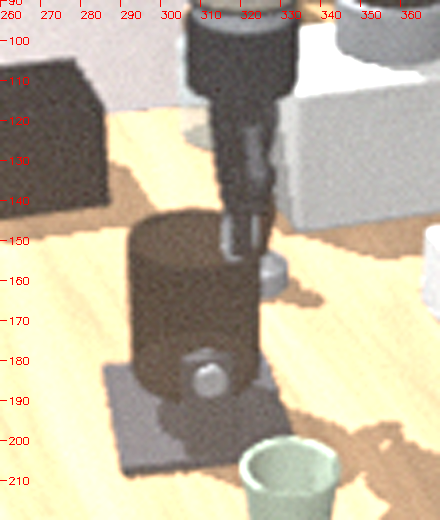

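The side view shows the jar's sides vertical, with its rim at (293–325, 150) and the finger inside the back wall. The force rose to 11.6 N at the x position I expected for the stop. I'll press a bit harder to confirm, then back out and look.

```bash
python3 - <<'E'
from h import *
r.servo_line(st(.039,0,.134),speed=.04); o=obs("push"); print((o["ft_force"]@SX))
r.servo_line(st(.041,0,.134),speed=.04); o=obs("push"); print((o["ft_force"]@SX))
r.servo_line(st(.010,0,.134),speed=.1); obs("back")
r.servo_line(st(.0,0,.25),speed=.2)
r.open()
q=down(2.22)
r.goto([.619,-.169,.25],q); obs("over lids")
for n in("side","top"): cv2.imwrite(f"pics/{n}2.png",r.snapshot(n)[:,:,::-1])
E
python3 zoom.py pics/top2.png 225 175 70 55 11 2 pics/z6.png;python3 zoom.py pics/side2.png 275 130 65 80 7 2 pics/z7.png
```

```text
push t7.06 [0.5826 0.1648 0.1323] F [-23.7507   2.06     5.2928] w-0.0001
-23.81124368946033
push t7.31 [0.5825 0.1648 0.1323] F [-29.908    3.2605   8.3913] w-0.0004
-30.074281100248086
back t7.77 [0.5638 0.1678 0.1359] F [ 0.3583 -0.1024 -0.1602] w-0.0003
over lids t10.58 [ 0.6191 -0.1678  0.25  ] F [0.8161 0.0899 0.0779] w0.0852
```

View pics/z6.png

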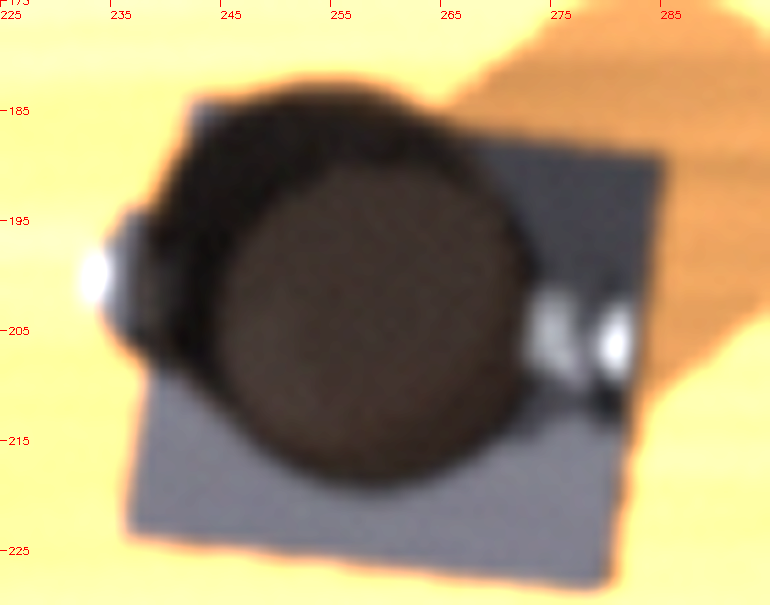

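View pics/z7.png

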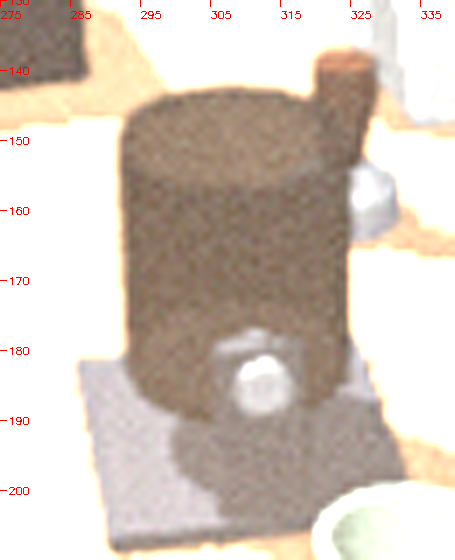

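```bash
python3 - <<'E'
from h import *
f=lambda u,v,s,x,y:((u+.5)/s-.5+x,(v+.5)/s-.5+y)
m=st(0,0,.15); print(m)
print("side est",plane("side",f(236,137,7,275,130),.15), "pred px",proj("side",m),f(236,137,7,275,130))
L,Rr=[plane("side",f(u,v,7,275,130),.15) for u,v in((122,140),(350,140))]; print("dia",np.linalg.norm(L-Rr))
# extreme rim points predicted in top
a=np.linspace(0,2*np.pi,361); P=np.array([proj("top",m+.048*np.array([np.cos(t),np.sin(t),0])) for t in a]); z=(P+.5-[225,175])*11-.5
print("top pred zoom u",z[:,0].min(),z[:,0].max(),"v",z[:,1].min(),z[:,1].max())
P=np.array([proj("side",m+.048*np.array([np.cos(t),np.sin(t),0])) for t in a]); z=(P+.5-[275,130])*7-.5
print("side pred zoom u",z[:,0].min(),z[:,0].max(),"v",z[:,1].min(),z[:,1].max())
E
```

```text
[0.5518 0.1692 0.15  ]
side est [0.5498 0.1665 0.15  ] pred px [308.6845 148.6164] (308.2857142857143, 149.14285714285714)
dia 0.09035544298751824
top pred zoom u 138.88523780605942 517.400030808321 v 72.48091453004159 443.9310819322991
side pred zoom u 117.94222051975595 359.2797040818535 v 79.57398940717539 191.2700671443466
```

The jar now stands upright: its side edges are vertical at u=293 and 325, its rim centre is (308, 149), and the pivot is at (312, 185). It did not move under 30 N. The mouth centre is about (0.551, 0.168), and the views and the push agree to within about 2 mm. Now I'll grasp the knob.

```bash
python3 - <<'E'
from h import *
r.servo_line([.619,-.169,.08],speed=.2)
r.servo_line([.619,-.169,.037],speed=.08); obs("at knob")
r.clamp(60); obs("gripped")
r.servo_line([.619,-.169,.10],speed=.1); obs("lift")
r.servo_line([.619,-.169,.30],speed=.2); o=obs("lift")
for n in("side","top"): cv2.imwrite(f"pics/{n}3.png",r.snapshot(n)[:,:,::-1])
E
python3 zoom.py pics/side3.png 330 60 140 130 5 1.4 pics/z8.png
```

```text
at knob t12.37 [ 0.619  -0.169   0.0367] F [ 1.1878 -0.4752  0.4602] w0.0853
gripped t12.96 [ 0.6195 -0.169   0.0375] F [1.514  2.08   0.3115] w0.0222
lift t13.74 [ 0.6185 -0.1688  0.0994] F [-0.2435  0.0034 -2.7976] w0.0228
lift t14.89 [ 0.6182 -0.1687  0.2977] F [ 0.1383 -0.345  -2.6196] w0.0226
```

View pics/z8.png

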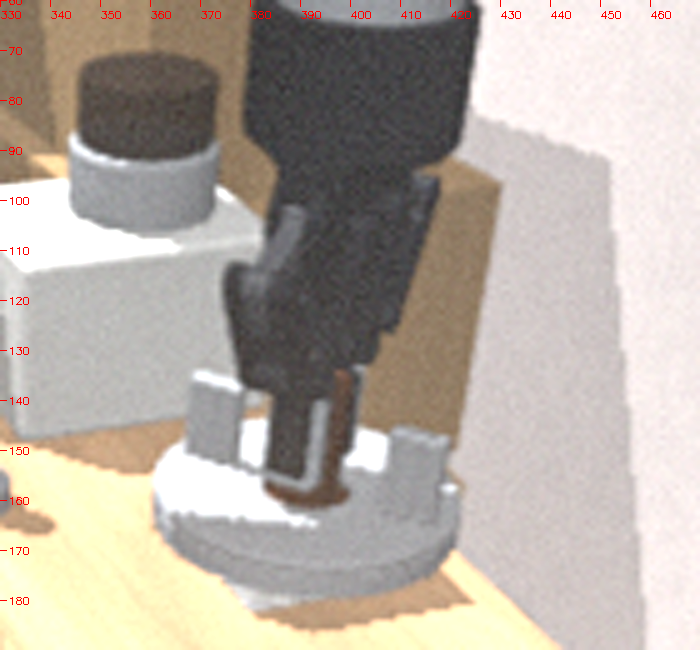

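View pics/side3.png

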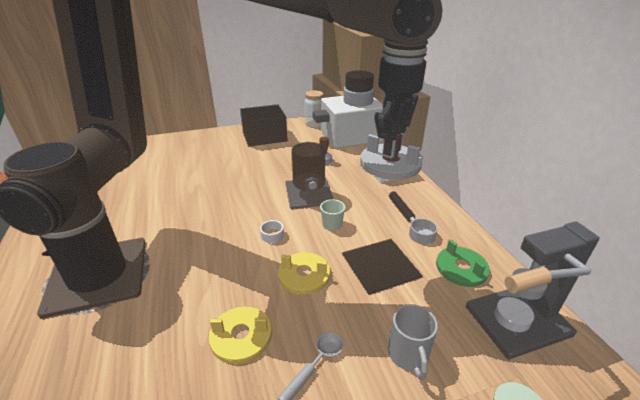

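```bash
python3 - <<'E'
from h import *
f=lambda u,v,s,x,y:((u+.5)/s-.5+x,(v+.5)/s-.5+y)
o=r.get_obs(); print(o["ee_rot"])
c=np.array([.6182,-.1687,.290]); a=np.linspace(0,2*np.pi,361)
z=(np.array([proj("side",c+.059*np.array([np.cos(t),np.sin(t),0])) for t in a])+.5-[330,60])*5-.5
print("pred u",z[:,0].min(),z[:,0].max(),"v",z[:,1].min(),z[:,1].max())
for s in(1,-1):
    d=s*np.array([np.cos(2.22),np.sin(2.22),0])
    for k in(.030,.052): print(s,k,(proj("side",c+d*k+[0,0,.034])+.5-[330,60])*5)
E
python3 zoom.py pics/top3.png 340 140 70 60 10 1.6 pics/z9.png
```

```text
[ 0.4447  0.8957 -0.0001 -0.0021]
pred u 152.94791025837566 463.4539956231272 v 414.3365702482755 562.1311648854405
1 0.03 [245.7393 383.2483]
1 0.052 [195.0001 368.8844]
-1 0.03 [391.6958 424.5676]
-1 0.052 [448.1871 440.5599]
```

View pics/z9.png

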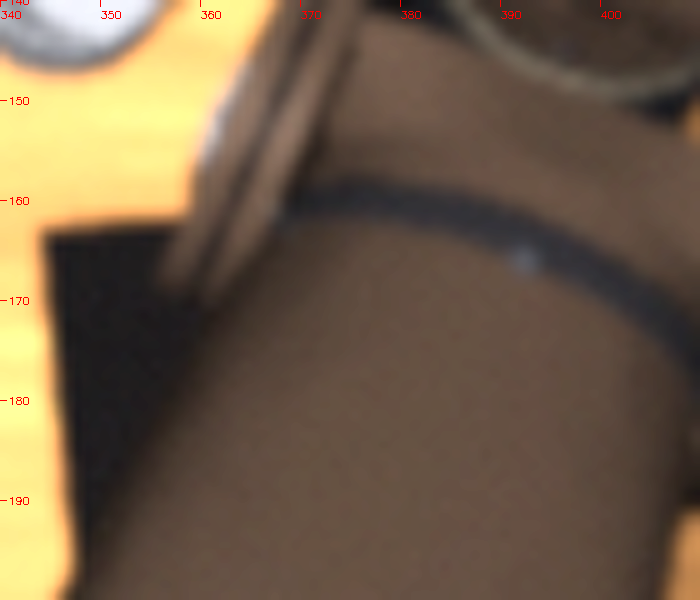

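The predicted outline of the held lids matches the picture: plate u 153–463 predicted against 152–460 seen. They hang level, and the wrist reads about 2.8 N. Next I'll carry them to the jar and lower gently.

```bash
cat >> h.py <<'E'
M=np.array([.551,.168,0])
E
python3 - <<'E'
from h import *
r.goto(M+[0,0,.28],down(2.22)); obs("above jar")
r.servo_line(M+[0,0,.205],speed=.1); r.hold(.2); o=obs("pre")
for n in("side","top"): cv2.imwrite(f"pics/{n}4.png",r.snapshot(n)[:,:,::-1])
E
python3 zoom.py pics/side4.png 260 90 110 130 5 1.6 pics/z10.png
```

```text
above jar t16.29 [0.5516 0.1671 0.2801] F [-0.2516  0.2445 -3.193 ] w0.0226
pre t17.39 [0.5515 0.1681 0.2061] F [ 0.3474 -0.8875 -2.7837] w0.0230
```

View pics/z10.png

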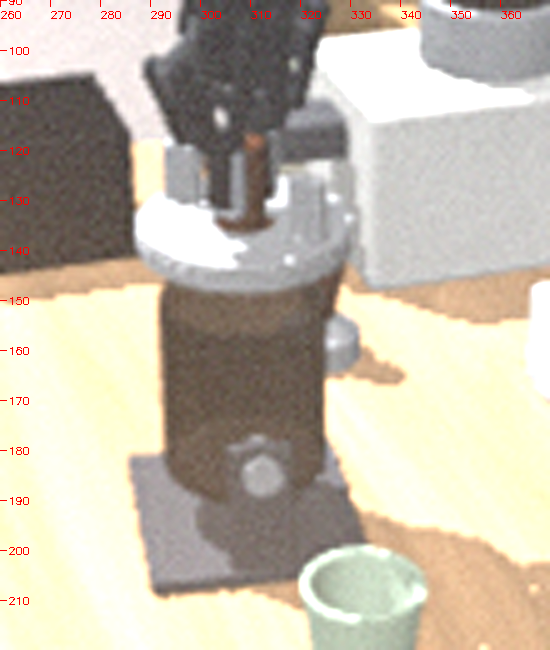

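The lid spans u 287–331 and the jar 292–325, so the centres agree within about 1 mm. I'll lower it.

```bash
python3 - <<'E'
from h import *
z=.205
f0=-2.8
while z>.160:
    z-=.004 if z>.177 else .002
    r.servo_line(M+[0,0,z],speed=.04); o=obs("%.3f"%z)
    if o["ft_force"][2]>0.5 or np.linalg.norm(o["ft_force"][:2])>5: break
r.hold(.2); obs("stop")
E
```

```text
0.201 t17.74 [0.5507 0.1679 0.2004] F [ 0.4842  0.459  -3.3061] w0.0223
0.197 t17.99 [0.5507 0.1679 0.1964] F [-0.1887 -0.0852 -2.7398] w0.0223
0.193 t18.24 [0.5507 0.1679 0.1925] F [-0.0648 -0.4496 -3.5191] w0.0224
0.189 t18.49 [0.5507 0.168  0.1885] F [ 0.0836 -0.1321 -2.1556] w0.0226
0.185 t18.74 [0.5508 0.168  0.1846] F [-0.6262 -0.324  -3.1412] w0.0226
0.181 t18.99 [0.5507 0.168  0.1805] F [-0.729  -0.2667 -2.8119] w0.0228
0.177 t19.24 [0.5508 0.168  0.1766] F [-0.1487 -0.0327 -2.912 ] w0.0227
0.175 t19.49 [0.5513 0.1683 0.1756] F [-0.8582  1.724   0.7452] w0.0229
stop t19.69 [0.5513 0.1683 0.1756] F [-0.556   1.5321  1.1662] w0.0231
```

Contact came at z=0.1756, and I expected seating at about 0.1675. I'll look before pressing on.

```bash
python3 - <<'E'
from h import *
for n in("side","top"): cv2.imwrite(f"pics/{n}5.png",r.snapshot(n)[:,:,::-1])
c=r.get_obs()["ee_pos"]*[1,1,0]; o=r.get_obs(); c=o["ee_pos"]-[0,0,.0075]; a=np.linspace(0,2*np.pi,361)
for c2 in (c,c-[0,0,.008]):
  z=(np.array([proj("side",c2+.059*np.array([np.cos(t),np.sin(t),0])) for t in a])+.5-[270,110])*8-.5
  print("pred plate u",z[:,0].min(),z[:,0].max(),"v",z[:,1].min(),z[:,1].max())
print(o["torque"])
E
python3 zoom.py pics/side5.png 270 110 75 60 8 1.6 pics/z11.png;python3 zoom.py pics/top5.png 220 160 80 60 9 1.6 pics/z12.png
```

```text
pred plate u 139.7196426366827 482.4994584487172 v 193.46901658359457 347.9088929788063
pred plate u 140.78589979340404 482.07075412163385 v 213.71831132962052 369.4365369690147
[ 0.2532  0.2183 -0.0129]
```

View pics/z11.png

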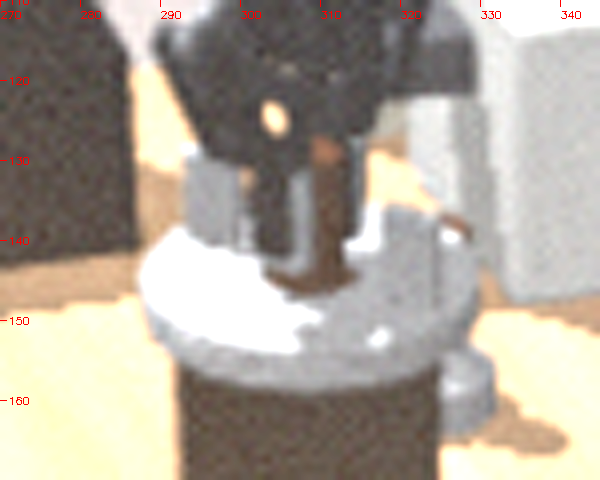

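View pics/z12.png

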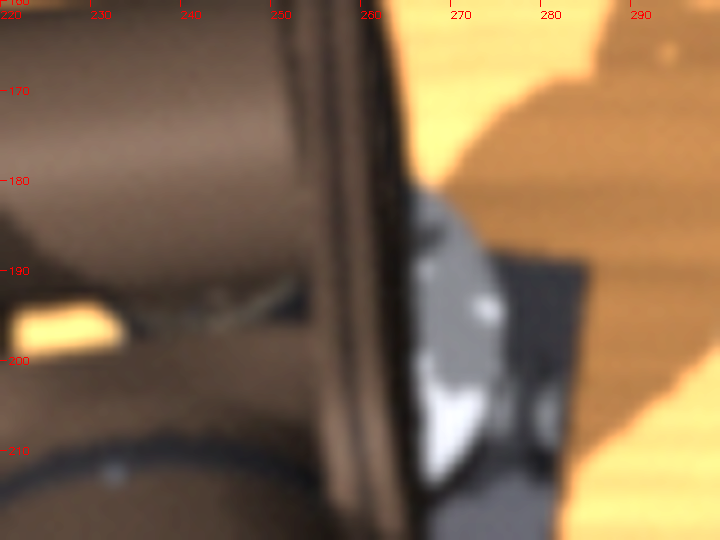

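```bash
python3 - <<'E'
from h import *
a=np.linspace(0,2*np.pi,361); c=r.get_obs()["ee_pos"]-[0,0,.0075]
z=(np.array([proj("top",c+.059*np.array([np.cos(t),np.sin(t),0])) for t in a])+.5-[220,160])*9-.5
print("top plate pred u max",z[:,0].max(),"at v",z[z[:,0].argmax(),1])
# fine edges: jar rim in top2, intensity-gradient extremes
g=cv2.cvtColor(cv2.imread("pics/top2.png"),cv2.COLOR_BGR2GRAY).astype(float)
print("col 255 rows 180-192",g[180:192,255]); print("row 197",g[197,228:250]); print("row 192",g[192,228:250])
m=M+[0,0,.15]
P=np.array([proj("top",m+.048*np.array([np.cos(t),np.sin(t),0])) for t in a]); print("pred top edge at col255",P[np.abs(P[:,0]-255).argsort()[:4]]); print("row192",P[np.abs(P[:,1]-192).argsort()[:4]])
for n in("side2","side5"):
  g=cv2.cvtColor(cv2.imread(f"pics/{n}.png"),cv2.COLOR_BGR2GRAY).astype(float); print(n,g[165,286:330].astype(int))
E
```

```text
top plate pred u max 501.2345202750089 at v 333.5872285411444
col 255 rows 180-192 [156. 123.  76.  41.  23.  17.  15.  14.  14.  17.  22.  26.]
row 197 [169. 168. 168. 166. 161. 142. 110.  77.  57.  40.  26.  14.  13.  13.
  10.   8.   9.   9.  16.  22.  26.  27.]
row 192 [150. 151. 150. 151. 151. 152. 151. 149. 145. 136. 109.  65.  30.  15.
  12.  13.  12.  12.  10.  11.  11.  10.]
pred top edge at col255 [[254.9852 215.1711]
 [254.9599 181.4076]
 [254.9599 181.4076]
 [255.258  181.4057]]
row192 [[238.95   192.1065]
 [270.8784 191.8913]
 [270.9827 192.164 ]
 [239.0689 191.8337]]
side2 [191 187 184 180 186 154  97  62  56  62  61  62  61  63  55  59  56  65
  66  60  55  60  63  60  63  63  65  63  61  60  63  59  58  59  62  59
  63  59  62 119 127 126 129 160]
side5 [184 181 179 174 182 153  97  55  55  55  57  59  57  53  55  53  57  60
  56  61  62  57  59  61  53  61  58  60  58  57  54  60  54  58  57  56
  59  52  64 110 127 121 117 158]
```

The same-camera comparison says the lid is about 2 mm too far towards -y and about 1 mm too far towards +x. The contact force (+1.5 N in y) agrees. I'll raise it slightly, shift it and lower again.

```bash
python3 - <<'E'
from h import *
M2=np.array([.550,.170,0])
r.servo_line(M+[0,0,.179],speed=.05); obs("up")
r.servo_line(M2+[0,0,.179],speed=.05); obs("shift")
z=.179
while z>.160:
    z-=.002
    r.servo_line(M2+[0,0,z],speed=.04); o=obs("%.3f"%z)
    if o["ft_force"][2]>0.5 or np.linalg.norm(o["ft_force"][:2])>5: break
r.hold(.2); o=obs("stop"); print(o["torque"])
E
```

```text
up t20.04 [0.5509 0.1676 0.1786] F [ 0.1612  0.2662 -2.6178] w0.0226
shift t20.29 [0.5497 0.17   0.1785] F [ 0.7284 -0.8173 -3.1718] w0.0229
0.177 t20.54 [0.5498 0.17   0.1766] F [-1.0206 -1.1845 -2.696 ] w0.0230
0.175 t20.79 [0.5499 0.17   0.1747] F [-0.3525 -0.9666 -2.5508] w0.0227
0.173 t21.04 [0.5499 0.17   0.1728] F [ 0.8947 -0.2968 -3.6837] w0.0224
0.171 t21.29 [0.5499 0.17   0.1708] F [-0.2398 -0.7596 -2.6128] w0.0227
0.169 t21.54 [0.5499 0.17   0.1688] F [ 0.0863  0.9412 -2.7593] w0.0230
0.167 t21.79 [0.5504 0.1701 0.1674] F [ 0.1405  0.4178 -0.9269] w0.0228
0.165 t22.04 [0.5505 0.1701 0.1674] F [-2.3839  0.631   6.4835] w0.0228
stop t22.24 [0.5505 0.1701 0.1674] F [-3.2398  0.052   6.8287] w0.0227
[-0.1289  0.6268 -0.0543]
```

It seated at z=0.1674, as expected. I'll ease the load, let go, rise and look.

```bash
python3 - <<'E'
from h import *
M2=np.array([.550,.170,0])
r.servo_line(M2+[0,0,.1672],speed=.04); obs("ease")
r.open(); obs("open")
r.servo_line(M2+[0,0,.20],speed=.08)
r.servo_line(M2+[0,0,.30],speed=.25); obs("up")
cv2.imwrite("pics/side6.png",r.snapshot("side")[:,:,::-1])
E
python3 zoom.py pics/side6.png 270 110 75 80 7 1.6 pics/z13.png
```

```text
ease t22.49 [0.5502 0.17   0.1674] F [-0.747  -0.3135  1.7249] w0.0229
open t23.12 [0.55   0.17   0.1672] F [-0.0286 -1.2889  0.4049] w0.0855
up t24.23 [0.5498 0.17   0.2999] F [-0.752  -0.3218 -0.3788] w0.0854
```

View pics/z13.png

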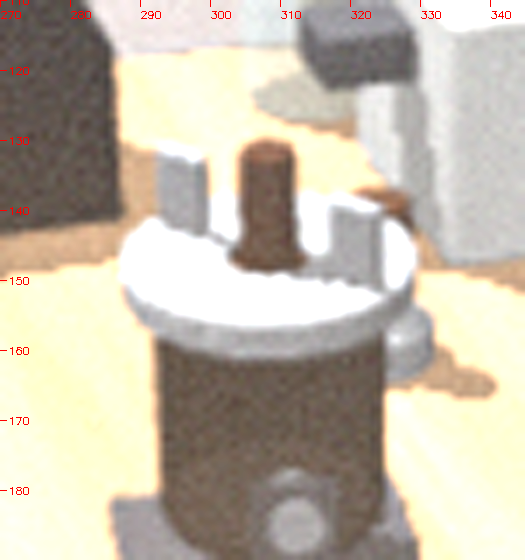

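The lids sit level with even overhang: plate u 287–330, jar 292–325, knob at (308,140). Now I'll measure the fins.

```bash
python3 - <<'E'
from h import *
f=lambda u,v,s,x,y:((u+.5)/s-.5+x,(v+.5)/s-.5+y)
a=plane("side",f(184,150,7,270,110),.194); b=plane("side",f(357,200,7,270,110),.194)
print(a,b,np.linalg.norm(a-b),(a+b)/2,np.arctan2(*(a-b)[1::-1]))
k=plane("side",f(268,150,7,270,110),.2055); print("knobtop",k)
c=np.array([.550,.170,.160]); d=np.array([np.cos(2.22),np.sin(2.22),0]); 
e=np.array([-d[1],d[0],0])
for s in(1,-1):
  for x in(.03,.052):
    for y in(.004,-.004): print(s,x,y,((proj("side",c+s*d*x+e*y+[0,0,.034])+.5-[270,110])*7).round(1))
for s in (1,-1): print(r.solve_ik(c+s*d*.041+[0,0,.005],down(2.22)))
E
```

```text
[0.5243 0.1989 0.194 ] [0.5756 0.1359 0.194 ] 0.08128241879854316 [0.5499 0.1674 0.194 ] 2.253870530761678
knobtop [0.549  0.165  0.2055]
1 0.03 0.004 [200.2 156.7]
1 0.03 -0.004 [212.6 149.7]
1 0.052 0.004 [156.2 143. ]
1 0.052 -0.004 [168.7 136.1]
-1 0.03 0.004 [324.7 195.6]
-1 0.03 -0.004 [336.8 188.1]
-1 0.052 0.004 [372.1 210.3]
-1 0.052 -0.004 [384.  202.7]
[ 0.1881  0.1057  1.913  -0.      1.1228 -0.4612]
[ 0.063   0.1662  1.8454 -0.      1.13   -0.5862]
```

```bash
python3 - <<'E'
from h import *
F=np.array([.5752,.1368,0])
r.servo_line(F+[0,0,.26],speed=.15)
r.servo_line(F+[0,0,.21],speed=.15)
r.servo_line(F+[0,0,.164],speed=.08); o=obs("at fin")
assert np.linalg.norm(o["ft_force"])<6
r.clamp(60); obs("grip")
for z in (.167,.171,.177,.185):
    r.servo_line(F+[0,0,z],speed=.03); obs("%.3f"%z)
cv2.imwrite("pics/side7.png",r.snapshot("side")[:,:,::-1]);cv2.imwrite("pics/top7.png",r.snapshot("top")[:,:,::-1])
E
python3 zoom.py pics/side7.png 270 90 75 100 6 1.6 pics/z14.png
```

```text
at fin t26.02 [0.5753 0.1368 0.164 ] F [ 0.0002 -0.4461 -0.2107] w0.0852
grip t26.72 [0.5753 0.1368 0.1643] F [-0.5845 -0.4379  1.5912] w0.0072
0.167 t26.97 [0.5751 0.1368 0.1669] F [-0.2409 -0.2665 -1.0196] w0.0071
0.171 t27.25 [0.5754 0.1368 0.1713] F [ 0.7207  0.288  -1.8812] w0.0069
0.177 t27.60 [0.5755 0.1368 0.1775] F [-0.5798 -0.3262 -1.2052] w0.0070
0.185 t28.02 [0.5754 0.1368 0.1854] F [-1.0052 -0.2384 -1.6347] w0.0069
```

View pics/z14.png

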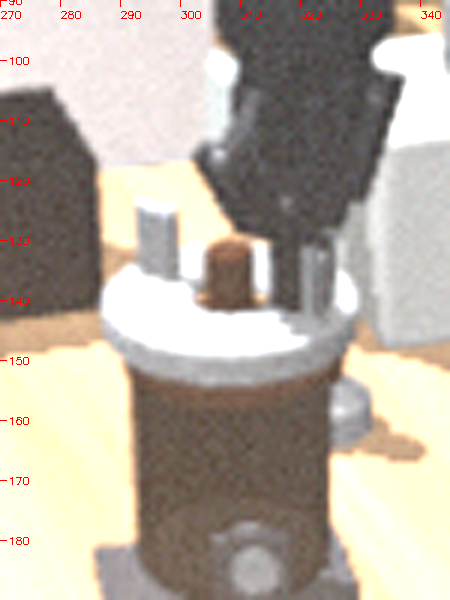

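The outer lid has risen about 2 cm, level. The knob has stayed down at (308,135), the inner flange shows on the rim, and the wrist reads about 1.3 N, which fits the outer lid alone. I'll continue to 10 cm.

```bash
python3 - <<'E'
from h import *
F=np.array([.5752,.1368,0])
r.servo_line(F+[0,0,.264],speed=.06); r.hold(.5); obs("up")
cv2.imwrite("pics/side8.png",r.snapshot("side")[:,:,::-1]);cv2.imwrite("pics/top8.png",r.snapshot("top")[:,:,::-1])
E
python3 zoom.py pics/side8.png 265 70 85 130 4 1.6 pics/z15.png
```

```text
up t30.08 [0.5752 0.1368 0.264 ] F [-0.5102 -0.4022 -1.0539] w0.0071
```

View pics/z15.png

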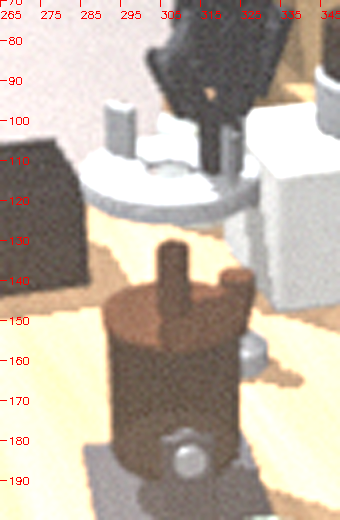

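View pics/side8.png

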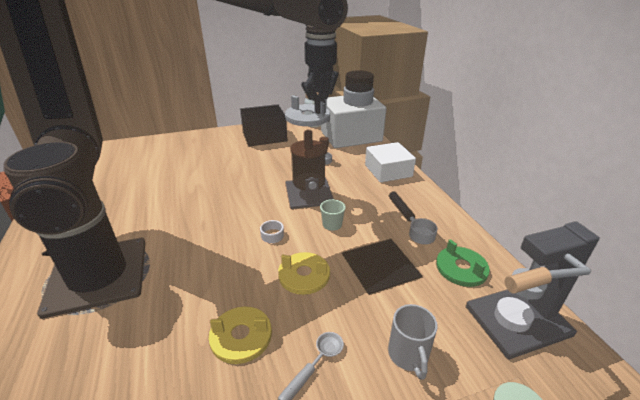

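View pics/top8.png

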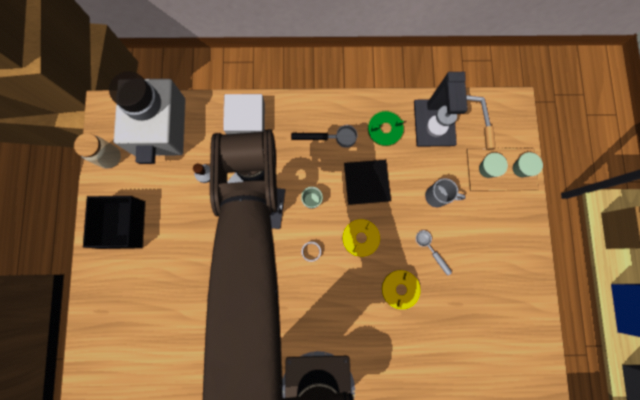

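The outer lid hangs level about 10 cm above the jar, with its plate at (308,112). The inner lid sits flat on the upright jar, with its flange at (308,147) and the knob vertical at (308,138). The other objects stand where they were at the start, so I'm handing in.

```bash
python3 - <<'E'
from h import *
r.sign_off(); obs("end")
E
```

```text
the job is handed in; nothing more can be done
the job is handed in; nothing more can be done
```

The job is done as asked and was handed in at about 30 s of the 61 s allowed. No verdict was reported.

- **Jar:** I tipped it upright with closed fingers inside the back wall. It stopped where expected and did not move under 30 N, and the side picture showed its edges vertical.
- **Nested lids:** I carried them by the knob. The first lowering caught on the rim about 8 mm too high, with the lids about 2 mm off centre. I raised them, shifted them and lowered again, and they seated at the expected height (TCP z 0.1674, about 7 N), then I let go.
- **Outer lid:** I lifted it alone by one fin, with the wrist reading 1–1.9 N (its weight is about 1.2 N). It is held level 10 cm above its place with a 60 N grip.
- **Last pictures:** They show the inner lid flat on the rim with its knob upright. The cup, the coffee things and the look-alikes are unmoved.

The two cameras disagreed by 2–3 mm in y on the jar's centre. The rim edges in the top view and the contact force settled it. The top camera was blocked by the arm for the final view of the jar, so that check rests on the side camera and the forces.

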